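# Load the mixing shaker, each vessel in the clamp that fits it

### The arm

A 6-joint arm with a two-finger parallel gripper is mounted at the origin on a cart in front of the work surface, level with it; the furniture and walls round the work are solid. World frame = base frame: x ahead of the robot, y to its left, z up, the work surface at z = 0. Lengths are in m, angles in rad, forces in N, time in s.
With the tool pointing down it reaches from about 0.325 to 0.925 m from the base axis. Payload 3.1 kg.
Tool frame: the origin (TCP) lies midway between the tips of the shut fingers; the grasp point (between the pads) lies 19 mm behind it; x points along the fingers, y is the direction in which the jaws open and shut, and the axes are right-handed (so a half turn about x gives the same grasp; the last joint's range is limited). The gripper opens to 85 mm and grips with 20 to 120 N. Pads are 22 mm wide; open, the fingers measure 114 mm over their backs; the gripper's body (76 mm by 85 mm) begins 54 mm behind the grasp point. The pads swing forward as they close: fully open they stand 13 mm farther back than shut.
Start: joints at [1.081, 0.217, 1.613, -0, 1.311, -0.112], TCP at [0.231, 0.581, 0.231] pointing down, gripper open.
Joint ranges: [-2.75, 2.75], [-0.78, 2.1], [0.31, 2.55], [-1.13, 4.27], [0.13, 2.63], [-2.58, 2.58]. Speed limits (rad/s): [2.79, 2.79, 3.14, 3.14, 3.14, 3.14].

### API

Orientations are given as a unit quaternion [w, x, y, z].
In Python, from cell import robot, readout, eyes, sign_off gives the robot as it stands. Calls block until the motion is done:
- robot.move_pose(position, orientation): joint-space move of the TCP to a pose.
- robot.servo_line(position, attitude=None, rate=0.15, stop_force=None): straight line of the TCP; attitude=None keeps the orientation; rate is the mean speed in m/s. With stop_force (N) it stops when the force on the tool has changed by that much, and returns True; else False.
- robot.movej(angles): joint-space move.
- robot.move_gripper(opening, strength=None): finger opening in m; strength is the grip in N (None keeps the last); returns when the fingers have stopped.
- robot.sleep(seconds).
- robot.inverse_kinematics(position, orientation): joint angles nearest the present ones, or None.
- readout.get_state(): the state.
- eyes.snapshot(name): name is "scene" or "top" or "wrist"; returns (picture, depth): 384x512x3 uint8, red, green, blue; 384x512 float32, m along the optical axis (not along the pixel's ray), 0 where there is no reading.
- eyes.camera_params(name): a dict with "fx", "fy", "cx", "cy" (pixels), "view" (4x4, takes a point from world to camera coordinates). Camera axes: x right, y down, z forward; pixel columns grow to the right and rows downward; lengths in m; the calibration is good to about 2 mm. A picture is of the moment at which its call begins: read the wrist's pose just before it. camera_params takes no time and is no camera call; for the wrist camera it gives the pose at the moment of the call.
A pose or a line that the arm cannot do raises robot.Unreachable and nothing moves.
- sign_off(): hands the job in, once; it reports no verdict.
The state is a dict: "clock": time; "joint_pos": joint angles; "qd": joint speeds; "joint_torque": joint torques, N m; "position": TCP position; "ee_rot": TCP orientation; "wrist_force": force on the tool from outside, world axes, zero at the start; "wrist_torque": the same for the moment, N m; "width": finger opening in m.
Only numpy, scipy, OpenCV 4.12 (cv2) and the standard library are available. Lean on these libraries where they do the work, as an engineer would, in place of code of your own. Each camera call takes 0.05 s, during which the arm holds its last target.

### The job

Load the mixing shaker: take the single glass vial, the amber dropper bottle, the small white jar and the reagent bottle that stand beside it on the table and stand each one in the wire clamp on the shaker's platform that fits it snugly. Lower them in, upright and right down on the pad, without dropping or tipping any, then let go of everything.

Things in the scene. Friction and masses are not known exactly. Their poses are not given: they have to be found in the camera images.
- vial: open glass vial, a plain upright tube 24 mm in diameter and 129 mm tall, brown contents, orange tape near the top; the only vial that stands by itself on the table (others stand in the carton rack, leave those), beside the shaker. Loose, about 50 g. Origin: centre of its underside; z up along the vial. Grip it round the body about 95 mm up.
- dropper_bottle: amber dropper bottle beside the shaker (not the one at the back by the drawer chest) with black collar and red rubber bulb, round body 33 mm in diameter and 56 mm tall, 99 mm tall overall. Loose, about 50 g. Origin: centre of its underside; z up. Grip it round the body 46 mm up (fingertips clear of the clamp's wires); the collar and bulb give no hold.
- jar: small white screw jar with a yellow label, body 44 mm in diameter, ribbed white lid 47 mm in diameter from 42 to 56 mm above its underside. Loose, about 60 g. Origin: centre of its underside; z up. Grip it by the lid, 49 mm up.
- reagent_bottle: white milky reagent bottle beside the shaker (not the one in the tray at the back) with pink labels, body 73 mm in diameter up to 140 mm, white screw cap 43 mm in diameter from 138 to 160 mm above its underside. Loose, about 0.42 kg. Origin: centre of its underside; z up. Grip it by the cap, 149 mm up (the lid is tight).
- clamp_small: one of the four spring-wire vessel clamps screwed to the shaker's platform, the narrowest: a round steel base plate 50 mm across with a ring of upright steel wires round a 30 mm wide opening, made for the vial (24 mm). Wires 46 mm high above the underside, their tips flared out to 51 mm across. Rigid and fixed. Origin: centre of its underside, on the platform; z up. The vessel stands on a black rubber pad whose top is 5 mm above the origin.
- clamp_medium: one of the four spring-wire vessel clamps screwed to the shaker's platform, the second narrowest: a round steel base plate 59 mm across with a ring of upright steel wires round a 39 mm wide opening, made for the dropper bottle (33 mm). Wires 22 mm high above the underside, their tips flared out to 60 mm across. Rigid and fixed. Origin: centre of its underside, on the platform; z up. The vessel stands on a black rubber pad whose top is 5 mm above the origin.
- clamp_large: one of the four spring-wire vessel clamps screwed to the shaker's platform, the second widest: a round steel base plate 70 mm across with a ring of upright steel wires round a 50 mm wide opening, made for the jar (44 mm). Wires 22 mm high above the underside, their tips flared out to 71 mm across. Rigid and fixed. Origin: centre of its underside, on the platform; z up. The vessel stands on a black rubber pad whose top is 5 mm above the origin.
- clamp_extra_large: one of the four spring-wire vessel clamps screwed to the shaker's platform, the widest: a round steel base plate 100 mm across with a ring of upright steel wires round a 80 mm wide opening, made for the reagent bottle (73 mm). Wires 54 mm high above the underside, their tips flared out to 100 mm across. Rigid and fixed. Origin: centre of its underside, on the platform; z up. The vessel stands on a black rubber pad whose top is 5 mm above the origin.
- shaker: white orbital mixing shaker standing fixed on the table, square, its aluminium platform 256 x 256 mm with a grid of fixing holes; dark control panel on the side that faces the robot. Origin: centre of its underside, on the table; x away from its front panel, z up. Platform top 72 mm above the table. The four clamps stand on it, one near each corner, about 120 mm apart; which clamp is at which corner varies.
Things that resemble listed ones, but are neither listed nor needed, are in the scene too. What is shaped like the vial but turquoise is not meant.

How it is judged:
By the outcome, as a careful person would: the job done as asked, in the order asked, and still so for the second after the job is handed in, with the robot touching nothing.
It also fails if it takes over 109 s, if anything falls off the work surface, if the arm or the gripper's body presses on something with over 40 N, if the wrist force passes 120 N, or if a joint passes its speed limit or range.

## Working session

There is one attempt and no reset: what is moved stays moved. The work goes in short steps, each a Python script; the robot and the scene stay as the last script left them, time stands still between calls to the robot, and variables do not carry over. Pictures are saved under pics/ and viewed, and the job is handed in when it is done.

```bash
ls; mkdir -p pics
python3 - <<'E'
from cell import robot, readout, eyes
import cv2,numpy as np
print(readout.get_state())
for n in ("scene","top","wrist"):
    p,d=eyes.snapshot(n); cv2.imwrite(f"pics/{n}0.png",p[:,:,::-1]); np.save(f"pics/{n}0.npy",d)
    print(n,eyes.camera_params(n))
E
```

```text
pics
{'clock': 0.0, 'joint_pos': array([ 1.08085413e+00,  2.17783975e-01,  1.61493828e+00,  7.79825788e-06,
        1.31129294e+00, -1.12184966e-01]), 'qd': array([ 0.0003892 , -0.00110973,  0.00037197, -0.00161771, -0.00049889,
        0.00048919]), 'joint_torque': array([-2.29727175e-04, -3.96844840e+01, -3.03852081e+01, -2.96639073e-04,
        9.71548492e-03, -1.01483707e-05]), 'position': array([0.23010408, 0.58021996, 0.22994761]), 'ee_rot': array([ 0.694274  ,  0.13194807,  0.69478705, -0.13358244]), 'wrist_force': array([0.26339345, 1.17665197, 0.16025154]), 'wrist_torque': array([-0.00933707,  0.00398266, -0.05212694]), 'width': 0.08569713730887564}
scene {'fx': 423.65982804853996, 'fy': 423.65982804853996, 'cx': 252.55636127625525, 'cy': 186.92458524498008, 'view': array([[ 0.56723896, -0.8234931 , -0.00995379, -0.16913091],
       [-0.56621393, -0.38118615, -0.73082071,  0.43572171],
       [ 0.59803157,  0.42018595, -0.6824969 ,  0.63695065],
       [ 0.        ,  0.        ,  0.        ,  1.        ]])}
top {'fx': 394.5976871599552, 'fy': 394.5976871599552, 'cx': 255.3109698439171, 'cy': 193.80550244195203, 'view': array([[ 0.02265389, -0.9995907 ,  0.01747106,  0.15253523],
       [-0.99851065, -0.02349006, -0.04924129,  0.54046762],
       [ 0.04963153, -0.01632953, -0.9986341 ,  0.97636132],
       [ 0.        ,  0.        ,  0.        ,  1.        ]])}
wrist {'fx': 301.5705626893797, 'fy': 301.5705626893797, 'cx': 253.954649541016, 'cy': 191.46707102032218, 'view': array([[ 0.3687342 ,  0.92953203, -0.00230155, -0.62210079],
       [ 0.88263759, -0.34935305,  0.31448899, -0.0404912 ],
       [ 0.29152354, -0.11799427, -0.94925833,  0.38085362],
       [ 0.        ,  0.        ,  0.        ,  1.        ]])}
```

View pics/scene0.png

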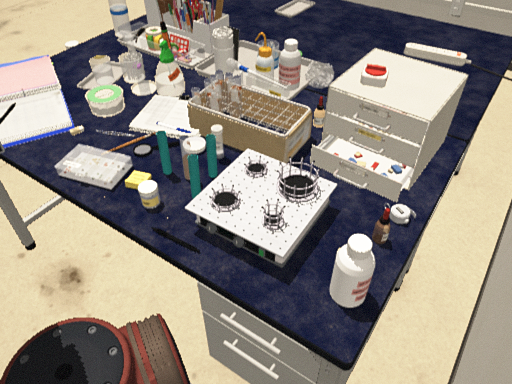

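View pics/top0.png

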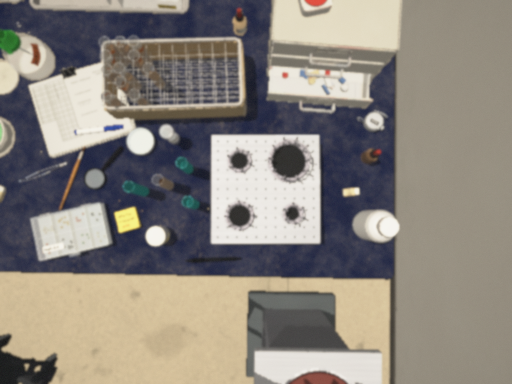

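View pics/wrist0.png

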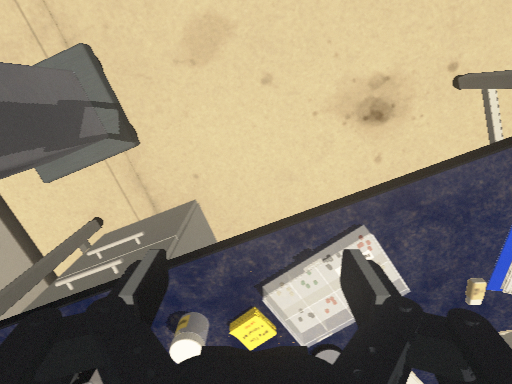

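```bash
cat > h.py <<'E'
import cv2,numpy as np
def crop(src,x0,y0,x1,y1,s,out):
    im=cv2.imread(src)[y0:y1,x0:x1]; cv2.imwrite(out,cv2.resize(im,None,fx=s,fy=s,interpolation=cv2.INTER_CUBIC))
E
python3 - <<'E'
from h import *
crop("pics/scene0.png",120,110,320,260,4,"pics/c1.png")
crop("pics/top0.png",110,110,270,230,5,"pics/c2.png")
crop("pics/scene0.png",300,80,430,310,2.6,"pics/c3.png")
crop("pics/top0.png",200,100,410,255,3.8,"pics/c4.png")
E
```

```text
(no output)
```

View pics/c1.png

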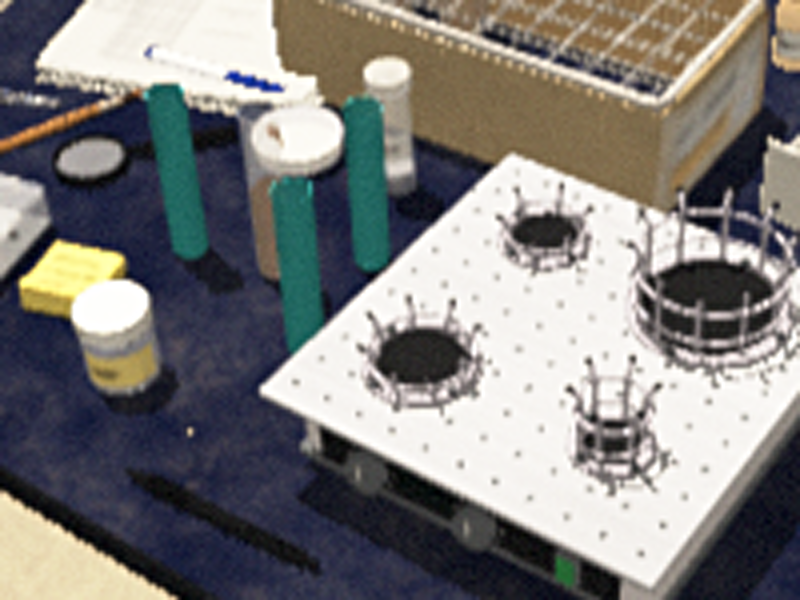

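View pics/c2.png

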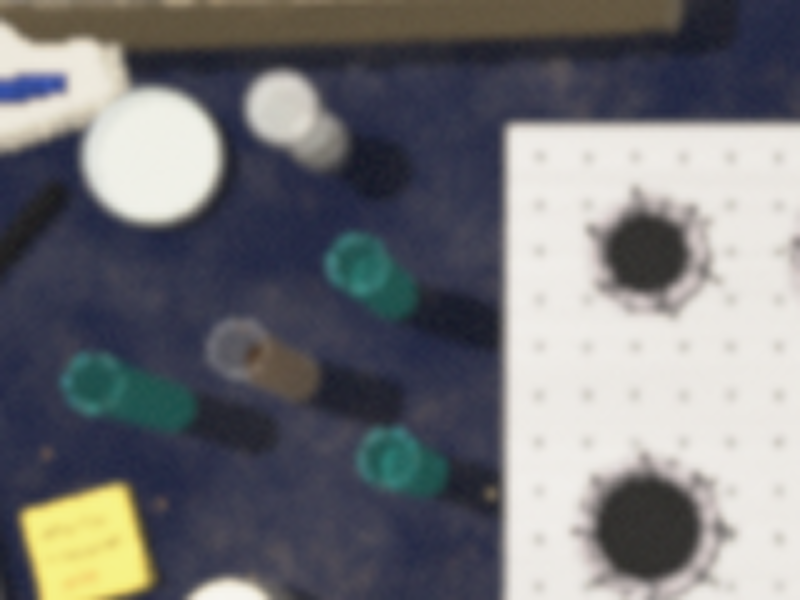

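View pics/c3.png

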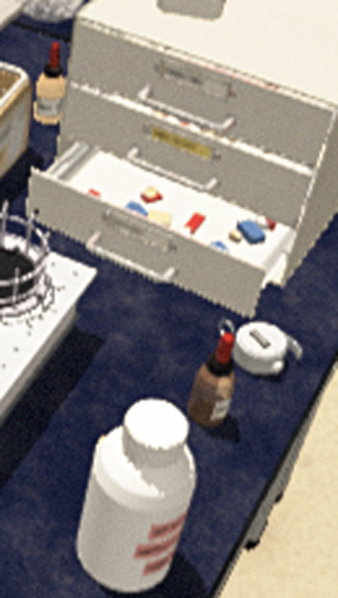

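View pics/c4.png

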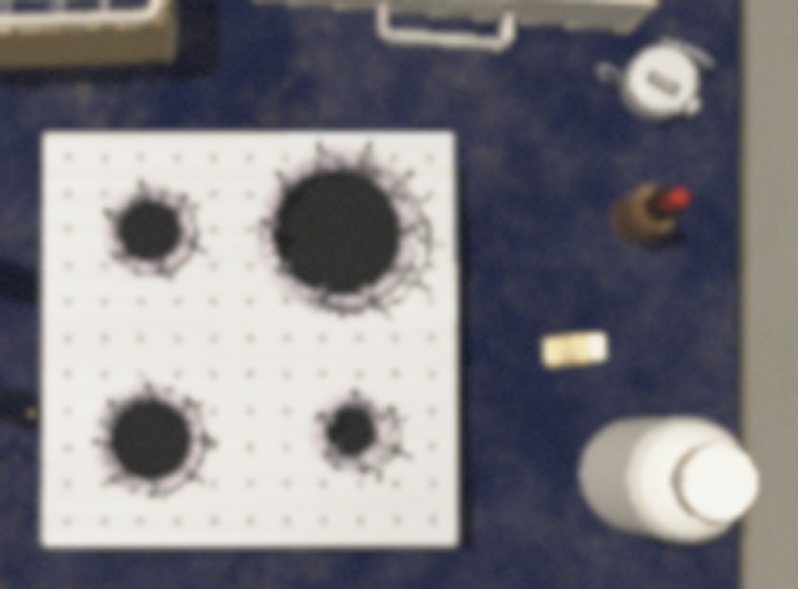

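```bash
cat >> h.py <<'E'
def deproj(d,K,u,v):
    V=np.array(K["view"]); z=d
    pc=np.stack([(u-K["cx"])/K["fx"]*z,(v-K["cy"])/K["fy"]*z,z],-1)
    return (pc-V[:3,3])@V[:3,:3]
def proj(K,P):
    V=np.array(K["view"]); c=np.asarray(P)@V[:3,:3].T+V[:3,3]
    return np.stack([c[...,0]/c[...,2]*K["fx"]+K["cx"],c[...,1]/c[...,2]*K["fy"]+K["cy"]],-1)
def plane(K,uv,z):
    V=np.array(K["view"]);o=-V[:3,:3].T@V[:3,3]
    r=np.array([(uv[0]-K["cx"])/K["fx"],(uv[1]-K["cy"])/K["fy"],1])@V[:3,:3]
    return o+r*(z-o[2])/r[2]
def cloud(d,K):
    v,u=np.mgrid[:d.shape[0],:d.shape[1]]; return deproj(d,K,u,v)
E
python3 - <<'E'
from h import *
from cell import eyes
K={n:eyes.camera_params(n) for n in("scene","top")}
D={n:np.load(f"pics/{n}0.npy") for n in K}
C={n:cloud(D[n],K[n]) for n in K}
# grid height stats
for n in K:
    P=C[n][D[n]>0]; m=(P[:,0]>.25)&(P[:,0]<.75)&(P[:,1]>-.3)&(P[:,1]<.5)
    P=P[m]; print(n,len(P))
    q=P[(np.abs(P[:,2])<.02)]; print(np.median(q[:,2]),q[:,2].std())
# height map image from both
H=np.zeros((500,800,2),np.float32)
for i,n in enumerate(K):
    P=C[n][D[n]>0]
    a=((.8-P[:,0])*1000).astype(int); b=((.5-P[:,1])*1000).astype(int)
    k=(a>=0)&(a<500)&(b>=0)&(b<800)
    np.maximum.at(H[:,:,i],(a[k],b[k]),P[k,2])
    h=cv2.dilate(H[:,:,i],np.ones((3,3)))
    im=cv2.applyColorMap(np.clip(h/.2*255,0,255).astype(np.uint8),cv2.COLORMAP_JET)
    for g in range(0,800,100): cv2.line(im,(g,0),(g,499),(255,255,255),1)
    for g in range(0,500,100): cv2.line(im,(0,g),(799,g),(255,255,255),1)
    cv2.imwrite(f"pics/h_{n}.png",im)
E
```

```text
scene 55151
0.0006276672936951413 0.004709692265178901
top 46170
0.0011819943664707403 0.003695409701638284
```

View pics/h_top.png

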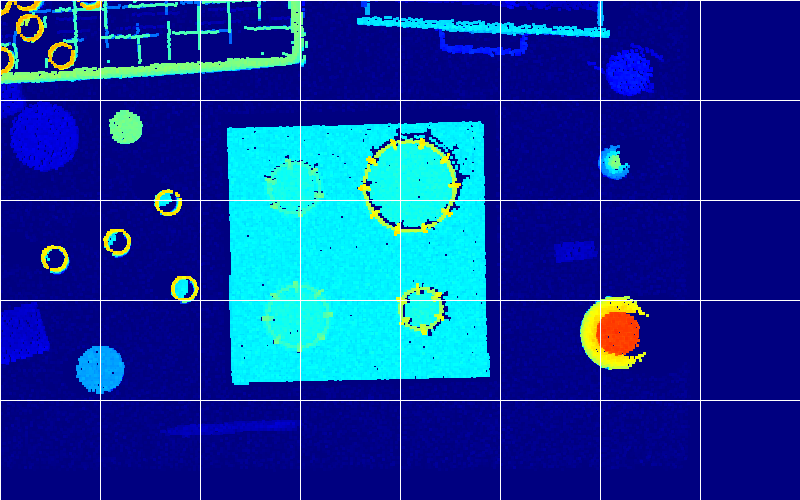

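View pics/h_scene.png

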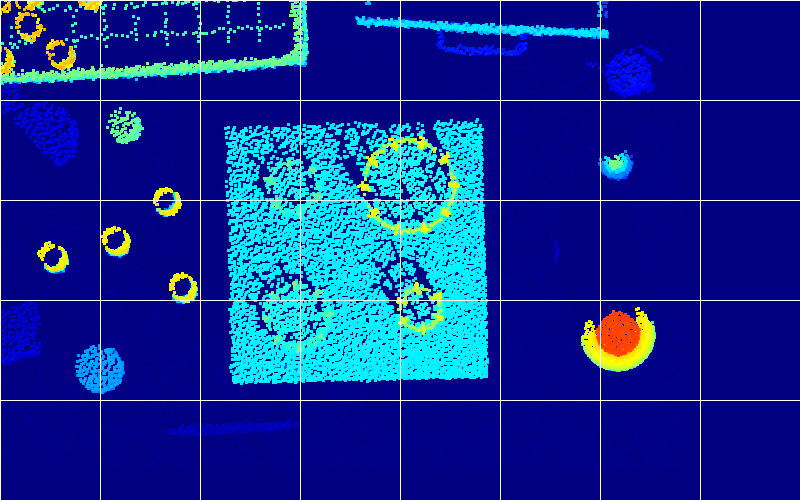

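```bash
cat > fit.py <<'E'
from h import *
from scipy.optimize import least_squares
def fitc(P,r=None):
    f=lambda p:np.hypot(P[:,0]-p[0],P[:,1]-p[1])-(r if r else p[2])
    x0=[*(P[:,:2].min(0)+P[:,:2].max(0))/2,r or .02]
    s=least_squares(f,x0,loss='soft_l1',f_scale=.0015); return s.x,np.abs(s.fun).mean()
E
python3 - <<'E'
from fit import *
from cell import eyes
K={n:eyes.camera_params(n) for n in("scene","top")}
def W(a,b): return .8-b/1000,.5-a/1000
items={ # approx x,y, rad, zlo, zhi
'vial':(.558,.383,.02,.115,.14),'turqA':(.598,.333,.02,.115,.14),'turqB':(.542,.446,.02,.115,.14),'turqC':(.512,.317,.02,.115,.14),
'jar':(.431,.4,.03,.045,.065),'cap':(.467,-.118,.03,.15,.18),'shoulder':(.467,-.118,.045,.1,.149),'dropbody':(.638,-.115,.022,.03,.062),'drop_all':(.638,-.115,.03,.085,.11),
'small':(.492,.08,.035,.105,.13),'xl':(.615,.09,.06,.115,.14),'large':(.484,.202,.045,.085,.11),'med':(.614,.206,.04,.085,.11),'lidlike':(.673,.375,.025,.05,.2)}
for n in K:
    D=np.load(f"pics/{n}0.npy");C=cloud(D,K[n]);P=C[D>0]
    print(n)
    for k,(x,y,r,a,b) in items.items():
        m=(np.hypot(P[:,0]-x,P[:,1]-y)<r)&(P[:,2]>a)&(P[:,2]<b);Q=P[m]
        if len(Q)<4: print(k,len(Q));continue
        c,e=fitc(Q); print(k,len(Q),'mid',((Q[:,:2].min(0)+Q[:,:2].max(0))/2).round(4),'mean',Q[:,:2].mean(0).round(4),'fit',c.round(4),round(e,4),'z',np.percentile(Q[:,2],[5,50,95]).round(4))
    m=(P[:,2]>.06)&(P[:,2]<.08)&(np.hypot(P[:,0]-.55,P[:,1]-.14)<.19)
    r=cv2.minAreaRect(P[m][:,:2].astype(np.float32)); print('platform',r,np.median(P[m][:,2]))
E
```

```text
scene
vial 93 mid [0.5594 0.3848] mean [0.5589 0.3837] fit [0.5596 0.3843 0.0118] 0.001 z [0.1161 0.1232 0.1303]
turqA 93 mid [0.5984 0.333 ] mean [0.598  0.3321] fit [0.5984 0.3328 0.0116] 0.0008 z [0.1162 0.1236 0.1302]
turqB 91 mid [0.5435 0.4475] mean [0.5423 0.446 ] fit [0.5426 0.4469 0.0118] 0.001 z [0.1173 0.1244 0.1308]
turqC 101 mid [0.5123 0.317 ] mean [0.5122 0.3168] fit [0.5125 0.317  0.0116] 0.0009 z [0.1162 0.1232 0.1299]
jar 258 mid [0.4313 0.3999] mean [0.4288 0.3971] fit [0.4297 0.3981 0.018 ] 0.0043 z [0.0475 0.0561 0.0587]
cap 421 mid [ 0.4666 -0.118 ] mean [ 0.4635 -0.119 ] fit [ 0.4641 -0.1188  0.016 ] 0.0038 z [0.1531 0.1611 0.163 ]
shoulder 925 mid [ 0.4606 -0.118 ] mean [ 0.4485 -0.1225] fit [ 0.466  -0.1179  0.0293] 0.0048 z [0.1036 0.1232 0.1437]
dropbody 185 mid [ 0.6344 -0.1158] mean [ 0.6289 -0.1175] fit [ 0.6379 -0.1157  0.014 ] 0.0019 z [0.0316 0.048  0.0574]
drop_all 39 mid [ 0.6376 -0.1159] mean [ 0.6359 -0.1162] fit [ 0.638  -0.1157  0.0046] 0.0012 z [0.0855 0.0936 0.0995]
small 118 mid [0.4917 0.0796] mean [0.4911 0.08  ] fit [0.491  0.0797 0.0202] 
[... 1600 characters left out ...]
866 0.0952 0.101 ]
small 102 mid [0.4907 0.0797] mean [0.4909 0.079 ] fit [0.491  0.0791 0.0204] 0.0016 z [0.1054 0.1088 0.1213]
xl 80 mid [0.6127 0.0906] mean [0.6153 0.0907] fit [0.6136 0.0905 0.0452] 0.0025 z [0.119  0.1258 0.1301]
large 104 mid [0.4834 0.2025] mean [0.4835 0.2032] fit [0.4834 0.202  0.0304] 0.0017 z [0.0855 0.0892 0.0974]
med 77 mid [0.6118 0.2057] mean [0.6135 0.2049] fit [0.6116 0.2055 0.0251] 0.0018 z [0.0852 0.0881 0.0976]
lidlike 198 mid [0.6731 0.3739] mean [0.671  0.3724] fit [0.672  0.3734 0.012 ] 0.0027 z [0.0575 0.0958 0.0985]
platform ((0.5462982058525085, 0.17057201266288757), (0.25499221682548523, 0.31307318806648254), 1.4789351224899292) 0.07352667401627984
```

```bash
cat >> fit.py <<'E'
from scipy.spatial.transform import Rotation as R
from cell import robot,readout,eyes
def quat(yaw):  # jaw dir angle in world
    x=np.array([0,0,-1.]);y=np.array([np.cos(yaw),np.sin(yaw),0]);z=np.cross(x,y)
    q=R.from_matrix(np.stack([x,y,z],1)).as_quat(); return q[[3,0,1,2]]
def st():
    s=readout.get_state(); print('t',round(s['clock'],2),'p',s['position'].round(4),'F',s['wrist_force'].round(1),'w',round(s['width'],4)); return s
OBJ=dict(vial=(.559,.3833),drop=(.638,-.1153),jar=(.4305,.3993),cap=(.4666,-.118))
CL=dict(vial=(.491,.0794),drop=(.6118,.2057),jar=(.4835,.2022),cap=(.6136,.0906))
def snap(n,name):
    p,d=eyes.snapshot(n); cv2.imwrite(f"pics/{name}.png",p[:,:,::-1]); return p,d
E
python3 - <<'E'
from fit import *
for k in OBJ:
  for yaw in (0,np.pi,np.pi/2,-np.pi/2):
    for P in (OBJ[k],CL[k]):
      q=[robot.inverse_kinematics([*P,z],quat(yaw)) for z in (.1,.22,.29)]
      print(k,round(yaw,2),[None if a is None else np.round(a,2).tolist() for a in q])
E
```

```text
vial 0 [[0.5, 0.45, 1.57, -0.0, 1.12, 0.5], [0.5, 0.34, 1.49, -0.0, 1.32, 0.5], [0.5, 0.29, 1.42, -0.0, 1.44, 0.5]]
vial 0 [[0.02, 0.1, 2.01, -0.0, 1.03, 0.02], [0.02, -0.05, 1.92, -0.0, 1.27, 0.02], [0.02, -0.11, 1.84, -0.0, 1.41, 0.02]]
vial 3.14 [None, None, None]
vial 3.14 [None, None, None]
vial 1.57 [[0.5, 0.45, 1.57, -0.0, 1.12, -1.07], [0.5, 0.34, 1.49, -0.0, 1.32, -1.07], [0.5, 0.29, 1.42, -0.0, 1.44, -1.07]]
vial 1.57 [[0.02, 0.1, 2.01, -0.0, 1.03, -1.55], [0.02, -0.05, 1.92, -0.0, 1.27, -1.55], [0.02, -0.11, 1.84, -0.0, 1.41, -1.55]]
vial -1.57 [[0.5, 0.45, 1.57, -0.0, 1.12, 2.07], [0.5, 0.34, 1.49, -0.0, 1.32, 2.07], [0.5, 0.29, 1.42, -0.0, 1.44, 2.07]]
vial -1.57 [[0.02, 0.1, 2.01, -0.0, 1.03, 1.59], [0.02, -0.05, 1.92, -0.0, 1.27, 1.59], [0.02, -0.11, 1.84, -0.0, 1.41, 1.59]]
drop 0 [[-0.29, 0.4, 1.65, -0.0, 1.1, -0.29], [-0.29, 0.27, 1.57, -0.0, 1.3, -0.29], [-0.29, 0.23, 1.49, -0.0, 1.42, -0.29]]
drop 0 [[0.22, 0.39, 1.65, -0.0, 1.1, 0.22], [0.22, 0.27, 1.57, -0.0, 1.3, 0.22], [0.22, 0.22, 1.5, -0.0, 1.42, 0.22]]
drop 3.14 [None, None, None]
drop 3.14 [None, None, Non
[... 1515 characters left out ...]
.41, -0.39]]
cap 0 [[0.03, 0.35, 1.72, -0.0, 1.08, 0.03], [0.03, 0.22, 1.64, -0.0, 1.29, 0.03], [0.03, 0.17, 1.56, -0.0, 1.41, 0.03]]
cap 3.14 [None, None, None]
cap 3.14 [None, None, None]
cap 1.57 [[-0.39, 0.07, 2.05, -0.0, 1.02, -1.96], [-0.39, -0.09, 1.95, -0.0, 1.27, -1.96], [-0.39, -0.14, 1.87, -0.0, 1.41, -1.96]]
cap 1.57 [[0.03, 0.35, 1.72, -0.0, 1.08, -1.54], [0.03, 0.22, 1.64, -0.0, 1.29, -1.54], [0.03, 0.17, 1.56, -0.0, 1.41, -1.54]]
cap -1.57 [[-0.39, 0.07, 2.05, -0.0, 1.02, 1.18], [-0.39, -0.09, 1.95, -0.0, 1.27, 1.18], [-0.39, -0.14, 1.87, -0.0, 1.41, 1.18]]
cap -1.57 [[0.03, 0.35, 1.72, -0.0, 1.08, 1.6], [0.03, 0.22, 1.64, -0.0, 1.29, 1.6], [0.03, 0.17, 1.56, -0.0, 1.41, 1.6]]
```

Vial candidates in the top view are turquoise at (128,186), (182,163) and (188,202), the clear/brown tube at (158,180), and the capped bottle at (167,131). The clear/brown one fits. I'll move above it and confirm with a wrist view before reaching down.

Run:
```python
from fit import *
V=OBJ['vial']
robot.move_pose([*V,.25],quat(0)); robot.move_gripper(.05,30); st()
K=eyes.camera_params('wrist'); print(proj(K,[[*V,.129],[*V,0]]).round(0)); p,d=snap('wrist','w1')
np.save('pics/w1.npy',d)
im=p[:,:,::-1]; cv2.imwrite('pics/w1b.png',cv2.resize(im,(768,576)))
P=cloud(d,K)[d>0]
m=(np.hypot(P[:,0]-V[0],P[:,1]-V[1])<.022)&(P[:,2]>.118)&(P[:,2]<.14);Q=P[m];print(len(Q))
if len(Q)>5: print(fitc(Q),np.percentile(Q[:,2],[50,95]))
```

```text
t 2.02 p [0.5587 0.3836 0.25  ] F [ 1.4 -0.6  0.6] w 0.0498
[[255. 183.]
 [255. 155.]]
253
(array([0.55833402, 0.38297415, 0.01163759]), np.float64(0.0002505256428906319)) [0.12661396 0.13011339]
```

View pics/w1b.png

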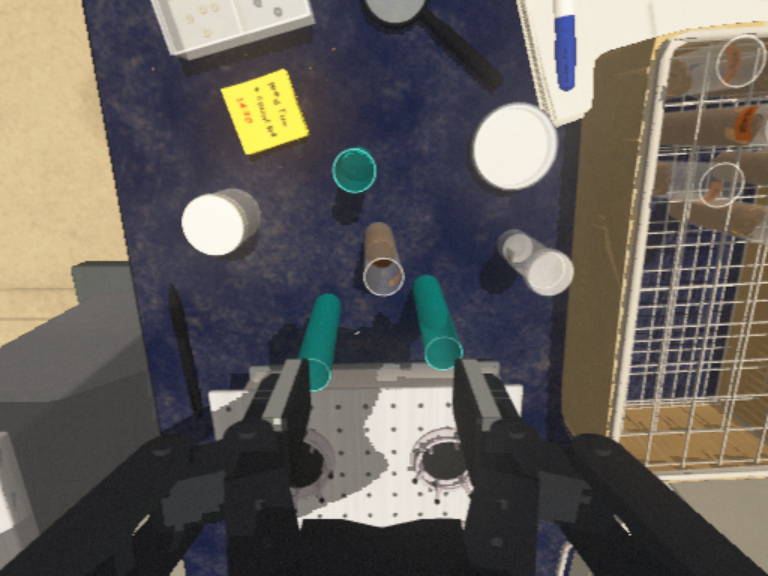

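The brown-filled clear tube with orange tape is at (382,275) in this view, between the turquoise ones. All three cameras agree on its position to about 1 mm.

```bash
cat >> fit.py <<'E'
def pick(o,zt,opening,strength,lift):
    robot.servo_line([*o,zt],rate=.12,stop_force=6) and print('CONTACT on approach'); st()
    robot.move_gripper(opening,strength); st()
    robot.servo_line([*o,lift],rate=.12); return st()
E
python3 - <<'E'
from fit import *
V=(.5585,.3831)
robot.servo_line([*V,.25],rate=.1)
pick(V,.076,0.0,30,.245)
T=CL['vial']
robot.servo_line([*T,.245],rate=.2)
s=st()
snap('scene','s2')
K=eyes.camera_params('wrist');p,d=snap('wrist','w2');np.save('pics/w2.npy',d);print(K)
P=cloud(d,K)[d>0]; m=(np.hypot(P[:,0]-T[0],P[:,1]-T[1])<.04)&(P[:,2]>.1)
print(m.sum(), np.c_[P[m]][::80].round(3)[:30])
crop('pics/s2.png',170,60,350,260,3,'pics/s2c.png')
E
```

```text
t 3.92 p [0.5593 0.3836 0.0773] F [0.  0.1 0.3] w 0.0498
t 4.27 p [0.5587 0.3834 0.0769] F [-0.9 -0.4  3.1] w 0.0235
t 5.83 p [0.5579 0.3828 0.2435] F [ 0.7 -0.2 -0.5] w 0.0234
t 7.53 p [0.4911 0.08   0.245 ] F [-0.8  0.3  0.2] w 0.0233
{'fx': 301.5705626893797, 'fy': 301.5705626893797, 'cx': 253.954649541016, 'cy': 191.46707102032218, 'view': array([[ 9.99999067e-01,  1.16481009e-03, -7.13977776e-04,
        -4.90015513e-01],
       [ 1.33045774e-03, -9.49047089e-01,  3.15131485e-01,
         2.87126059e-02],
       [-3.10530197e-04, -3.15132141e-01, -9.49047753e-01,
         4.18281720e-01],
       [ 0.00000000e+00,  0.00000000e+00,  0.00000000e+00,
         1.00000000e+00]])}
28138 [[0.486 0.1   0.103]
 [0.5   0.1   0.121]
 [0.478 0.094 0.117]
 [0.506 0.082 0.105]
 [0.47  0.076 0.105]
 [0.51  0.069 0.104]
 [0.475 0.065 0.105]
 [0.49  0.091 0.187]
 [0.479 0.087 0.182]
 [0.489 0.091 0.197]
 [0.495 0.09  0.197]
 [0.505 0.06  0.121]
 [0.486 0.091 0.21 ]
 [0.494 0.09  0.212]
 [0.481 0.089 0.213]
 [0.488 0.091 0.222]
 [0.493 0.091 0.223]
 [0.499 0.087 0.217]
 [0.481 0.088 0.224]
 [0.484 0.09  0.232]
 [0.487 0.091 0.237]
 [0.489 0.091 0.24 ]
 [0.489 0.091 0.242]
 [0.489 0.091 0.245]
 [0.489 0.091 0.248]
 [0.488 0.091 0.249]
 [0.486 0.091 0.252]
 [0.5   0.087 0.245]
 [0.505 0.09  0.251]
 [0.473 0.09  0.254]]
```

View pics/s2c.png

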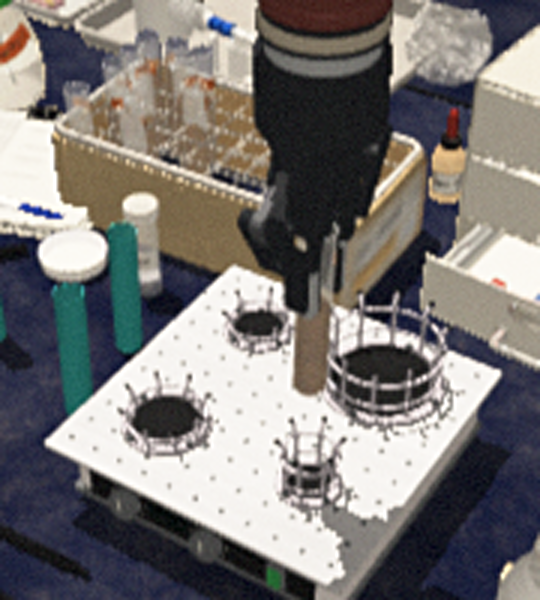

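View pics/w2.png

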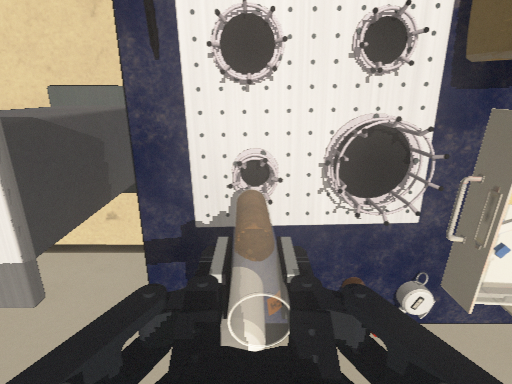

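Run:
```python
from fit import *
K=eyes.camera_params('wrist');d=np.load('pics/w2.npy');P=cloud(d,K)[d>0]
T=CL['vial']
for a,b in((.16,.18),(.18,.2),(.2,.22)):
    m=(np.hypot(P[:,0]-T[0],P[:,1]-T[1])<.02)&(P[:,2]>a)&(P[:,2]<b); print(fitc(P[m],.012),m.sum())
for k,z in(('vial',(.105,.13)),('cap',(.115,.14)),('jar',(.085,.11)),('drop',(.085,.11))):
    r=dict(vial=.035,cap=.06,jar=.042,drop=.038)[k];T=CL[k]
    m=(np.hypot(P[:,0]-T[0],P[:,1]-T[1])<r)&(P[:,2]>z[0])&(P[:,2]<z[1]);Q=P[m]
    print(k,m.sum(),fitc(Q)[0].round(4),((Q[:,:2].min(0)+Q[:,:2].max(0))/2).round(4),T)
```

```text
(array([0.48753059, 0.07921016, 0.012     ]), np.float64(0.00013432202046677867)) 83
(array([0.48805368, 0.0792866 , 0.012     ]), np.float64(0.0001819644165775098)) 295
(array([0.48886663, 0.07932924, 0.012     ]), np.float64(0.00018199455838408847)) 390
vial 390 [0.4904 0.0793 0.0204] [0.4905 0.0807] (0.491, 0.0794)
cap 611 [0.6122 0.0903 0.045 ] [0.6123 0.09  ] (0.6136, 0.0906)
jar 524 [0.4829 0.2012 0.0304] [0.4828 0.2   ] (0.4835, 0.2022)
drop 433 [0.6108 0.2047 0.0253] [0.6113 0.2048] (0.6118, 0.2057)
```

```bash
cat >> fit.py <<'E'
def tilt(q,ax,deg):
    r=R.from_rotvec(np.radians(deg)*np.array(ax,float))*R.from_quat([q[1],q[2],q[3],q[0]]); q=r.as_quat(); return q[[3,0,1,2]]
def axis(P,T,rad,r,zs,h=.02):
    out=[]
    for a in zs:
        m=(np.hypot(P[:,0]-T[0],P[:,1]-T[1])<rad)&(P[:,2]>a)&(P[:,2]<a+h)
        if m.sum()>15: out.append((a+h/2,*fitc(P[m],r)[0][:2],m.sum()))
    for o in out: print('axis',np.round(o,4))
    return out
E
python3 - <<'E'
from fit import *
T=CL['vial']
print(readout.get_state()['ee_rot'],quat(0))
q=tilt(quat(0),[0,1,0],-1.8); robot.servo_line([T[0],T[1],.245],q,rate=.05); st()
K=eyes.camera_params('wrist');p,d=snap('wrist','w3');P=cloud(d,K)[d>0]
axis(P,T,.022,.012,(.16,.18,.2,.22))
Q=P[(np.hypot(P[:,0]-T[0],P[:,1]-T[1])<.035)&(P[:,2]>.105)&(P[:,2]<.13)];print(fitc(Q)[0])
E
```

```text
[ 0.50020113  0.49974983  0.5003611  -0.49968761] [ 0.5  0.5  0.5 -0.5]
t 7.88 p [0.4907 0.0798 0.2449] F [-0.2  0.4  0.1] w 0.0233
axis [1.700e-01 4.892e-01 7.900e-02 8.300e+01]
axis [1.900e-01 4.893e-01 7.900e-02 2.930e+02]
axis [2.100e-01 4.895e-01 7.910e-02 4.000e+02]
axis [2.300e-01 4.897e-01 7.910e-02 5.410e+02]
[0.49035466 0.0790625  0.02057506]
```

Run:
```python
from fit import *
T=(.4918,.0794)
robot.servo_line([*T,.2],rate=.1); 
r=robot.servo_line([*T,.1515],rate=.03,stop_force=5); print(r); st()
snap('scene','s4');snap('wrist','w4')
crop('pics/s4.png',220,130,320,260,4.5,'pics/s4c.png')
```

```text
True
t 9.93 p [0.4917 0.0794 0.1539] F [ 0.  -0.1  4.5] w 0.0238
```

View pics/s4c.png

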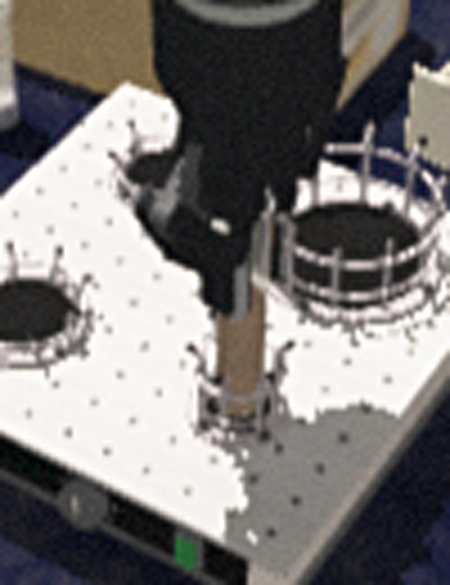

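View pics/w4.png

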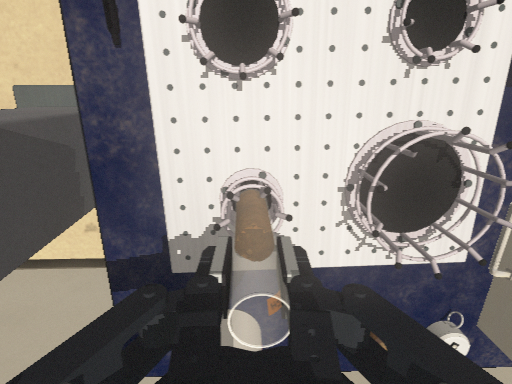

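Run:
```python
from fit import *
T=(.4918,.0794)
robot.move_gripper(.05); st()
robot.servo_line([*T,.27],quat(0),rate=.12);st()
robot.move_pose([.638,-.1153,.25],quat(0));st()
D=(.638,-.1153)
K=eyes.camera_params('wrist');p,d=snap('wrist','w5');P=cloud(d,K)[d>0]
Q=P[(np.hypot(P[:,0]-D[0],P[:,1]-D[1])<.01)&(P[:,2]>.085)&(P[:,2]<.11)];print(len(Q),fitc(Q)[0],np.percentile(Q[:,2],98))
axis(P,D,.025,.0165,(.005,.02,.035),.015)
_,d=snap('top','t5');P=cloud(d,eyes.camera_params('top'))[d>0]
T=CL['vial']
Q=P[(np.hypot(P[:,0]-T[0],P[:,1]-T[1])<.02)&(P[:,2]>.17)];print(len(Q),fitc(Q)[0],np.percentile(Q[:,2],95))
crop('pics/t5.png',260,110,410,255,4,'pics/t5c.png')
```

```text
t 10.41 p [0.4899 0.0794 0.1519] F [ 0.3  0.3 -0.5] w 0.0502
t 11.53 p [0.4911 0.0794 0.2689] F [ 0.1 -0.3 -0.4] w 0.0501
t 12.5 p [ 0.6374 -0.1142  0.2497] F [ 0.7  0.2 -0.4] w 0.0497
126 [ 0.63768283 -0.11597472  0.00417982] 0.09897818908687916
axis [ 1.250e-02  6.375e-01 -1.174e-01  4.800e+01]
axis [ 2.750e-02  6.375e-01 -1.173e-01  4.900e+01]
axis [ 4.250e-02  6.375e-01 -1.178e-01  1.270e+02]
73 [0.4942454  0.07959569 0.01165735] 0.2089485253761778
```

View pics/w5.png

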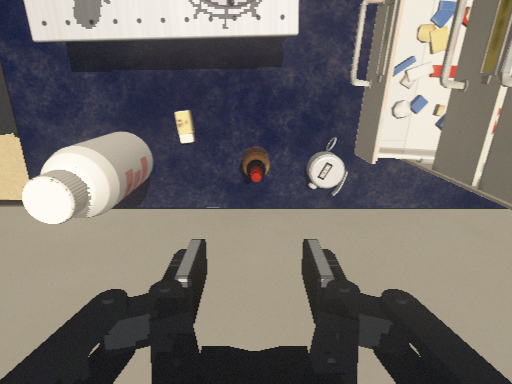

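View pics/t5c.png

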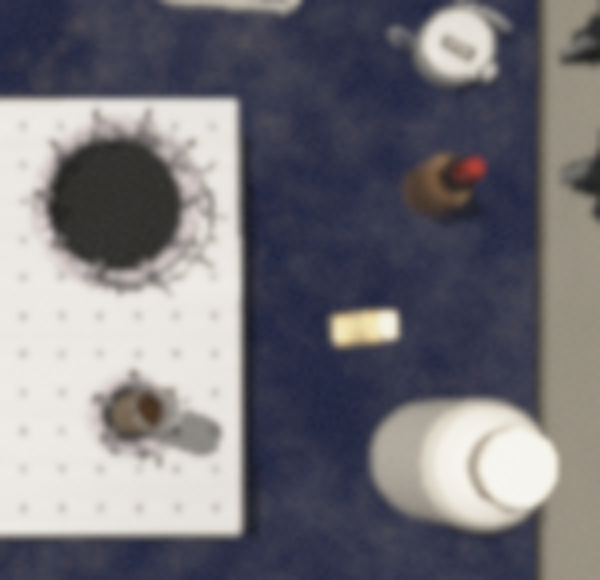

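Run:
```python
from fit import *
T=(.4925,.0795)
_,d=snap('scene','s6');P=cloud(d,eyes.camera_params('scene'))[d>0]
axis(P,T,.018,.012,(.125,.14,.155,.17,.185,.195),.015)
m=(np.hypot(P[:,0]-T[0],P[:,1]-T[1])<.02)&(P[:,2]>.195);print(np.sort(P[m][:,2])[-8:],fitc(P[m&(P[:,2]>.2)]))
crop('pics/s6.png',220,130,320,260,4.5,'pics/s6c.png')
```

```text
axis [ 0.1325  0.4938  0.0802 61.    ]
axis [ 0.1475  0.494   0.0804 63.    ]
axis [ 0.1625  0.4944  0.0802 61.    ]
axis [ 0.1775  0.495   0.0806 70.    ]
axis [1.925e-01 4.951e-01 8.030e-02 1.050e+02]
axis [2.025e-01 4.952e-01 8.000e-02 1.200e+02]
[0.2071964  0.20726653 0.20736752 0.20745089 0.20786935 0.20787601
 0.20787881 0.20884942] (array([0.49516661, 0.0799969 , 0.01168946]), np.float64(0.0006306118134578679))
```

View pics/s6c.png

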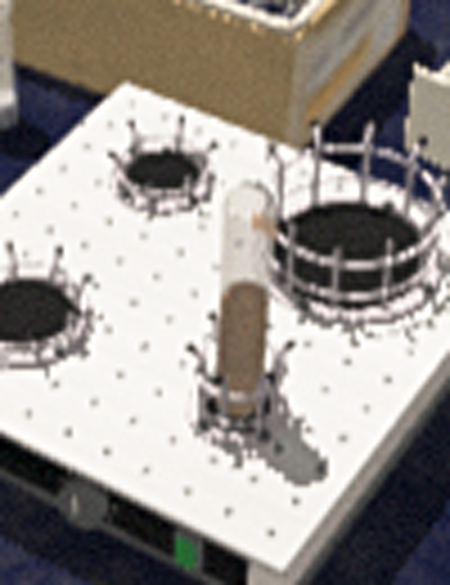

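Run:
```python
from fit import *
d=np.load('pics/scene0.npy');P=cloud(d,eyes.camera_params('scene'))[d>0]
for T in((.5987,.333),(.5125,.317),(.5427,.4469),(.559,.384)):
    print(T);axis(P,T,.018,.012,(.02,.05,.08,.11),.015)
```

```text
(0.5987, 0.333)
axis [2.750e-02 5.989e-01 3.356e-01 3.700e+01]
axis [ 0.0575  0.599   0.3349 43.    ]
axis [ 0.0875  0.5992  0.334  40.    ]
axis [ 0.1175  0.5984  0.3333 69.    ]
(0.5125, 0.317)
axis [2.750e-02 5.103e-01 3.185e-01 4.400e+01]
axis [ 0.0575  0.5115  0.3182 46.    ]
axis [ 0.0875  0.5121  0.318  43.    ]
axis [ 0.1175  0.5125  0.3169 89.    ]
(0.5427, 0.4469)
axis [2.750e-02 5.405e-01 4.464e-01 4.200e+01]
axis [ 0.0575  0.5415  0.4464 47.    ]
axis [ 0.0875  0.5419  0.4466 47.    ]
axis [ 0.1175  0.5427  0.4473 70.    ]
(0.559, 0.384)
axis [ 0.0275  0.5571  0.3843 20.    ]
axis [ 0.0575  0.5584  0.3843 21.    ]
axis [ 0.0875  0.5587  0.3846 41.    ]
axis [ 0.1175  0.5599  0.3844 75.    ]
```

The 1° lean is a scene-camera calibration effect, since free-standing vials show the same lean. The vial's top height matches being seated on the pad. Next is the dropper. Candidates are the amber bottle at wrist (256,165), beside the shaker with a red bulb, and another at the back by the chest at top (240,20). The first one fits the description.

Run:
```python
from fit import *
crop('pics/w5.png',200,110,360,220,4.5,'pics/w5c.png')
```

```text
(no output)
```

View pics/w5c.png

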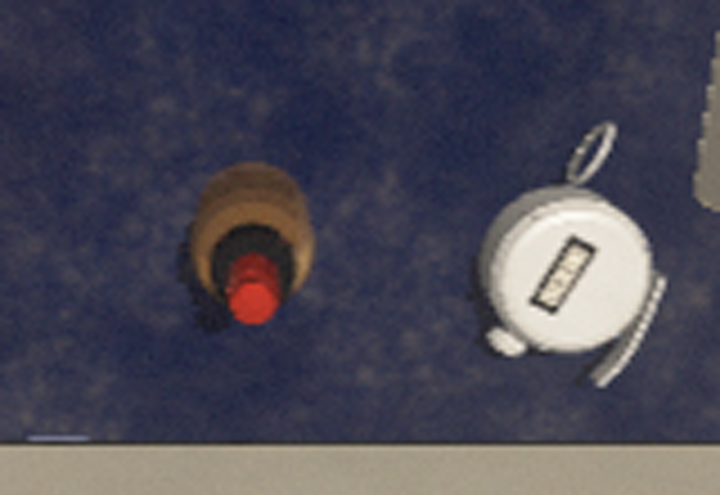

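Run:
```python
from fit import *
D=(.638,-.1157)
robot.move_gripper(.056,30)
robot.servo_line([*D,.14],rate=.2)
pick(D,.0275,0.0,30,.21)
T=(.6115,.2053)
robot.servo_line([*T,.21],rate=.2);robot.sleep(.3);st()
K=eyes.camera_params('wrist');p,d=snap('wrist','w7');P=cloud(d,K)[d>0]
axis(P,T,.025,.0165,(.18,.19,.2,.21,.22),.01)
Q=P[(np.hypot(P[:,0]-T[0],P[:,1]-T[1])<.038)&(P[:,2]>.085)&(P[:,2]<.11)];print(len(Q),fitc(Q)[0])
```

```text
t 14.67 p [ 0.639  -0.116   0.0286] F [-0.5  0.5 -0.2] w 0.0561
t 14.99 p [ 0.639  -0.116   0.0289] F [ 0.5 -1.2  3.9] w 0.0321
t 16.67 p [ 0.6373 -0.1155  0.2087] F [-0.5 -0.4 -1.2] w 0.0325
t 18.73 p [0.6116 0.2048 0.21  ] F [-0.  -0.8 -0.2] w 0.0322
axis [  0.185    0.6104   0.2035 177.    ]
axis [1.950e-01 6.105e-01 2.035e-01 3.430e+02]
axis [2.050e-01 6.104e-01 2.035e-01 4.060e+02]
axis [2.150e-01 6.106e-01 2.038e-01 6.800e+02]
axis [2.250e-01 6.106e-01 2.035e-01 1.277e+03]
308 [0.61196202 0.20606653 0.0248047 ]
```

View pics/w7.png

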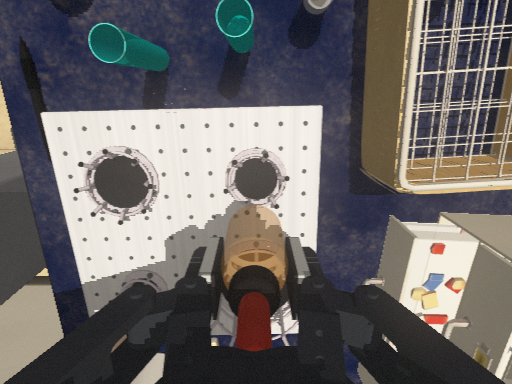

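Run:
```python
from fit import *
T=(.6122,.2067)
robot.servo_line([*T,.15],rate=.1)
r=robot.servo_line([*T,.103],rate=.03,stop_force=5); print(r); s=st()
```

```text
True
t 20.86 p [0.6121 0.2067 0.1058] F [0.2 0.2 4.1] w 0.0322
```

Contact came at the expected pad height (0.1057). I'll release, then go above the jar.

Run:
```python
from fit import *
T=(.6122,.2067)
robot.move_gripper(.056); st()
robot.servo_line([*T,.26],rate=.12)
J=(.4305,.399)
robot.move_pose([*J,.22],quat(0)); robot.move_gripper(.07,30);st()
K=eyes.camera_params('wrist');p,d=snap('wrist','w8');P=cloud(d,K)[d>0]
Q=P[(np.hypot(P[:,0]-J[0],P[:,1]-J[1])<.03)&(P[:,2]>.045)&(P[:,2]<.07)];print(len(Q),((Q[:,:2].min(0)+Q[:,:2].max(0))/2).round(4),np.percentile(Q[:,2],[50,95]))
c,r=cv2.minEnclosingCircle(Q[Q[:,2]>.052][:,:2].astype(np.float32));print(c,r)
_,d=snap('top','t8');P=cloud(d,eyes.camera_params('top'))[d>0]
T=CL['drop'];Q=P[(np.hypot(P[:,0]-T[0],P[:,1]-T[1])<.015)&(P[:,2]>.155)];print(len(Q),fitc(Q)[0],Q[:,2].max())
snap('scene','s8');crop('pics/s8.png',190,130,340,260,5,'pics/s8c.png')
```

```text
t 21.22 p [0.6104 0.2063 0.1037] F [ 0.5 -0.1 -1. ] w 0.0558
t 24.0 p [0.4315 0.3984 0.2202] F [0.1 0.3 0.9] w 0.0697
1534 [0.4299 0.4002] [0.05582727 0.05696219]
(0.4298000931739807, 0.4000607430934906) 0.023414218798279762
31 [0.61020199 0.20601941 0.00432669] 0.17817986773032274
```

View pics/s8c.png

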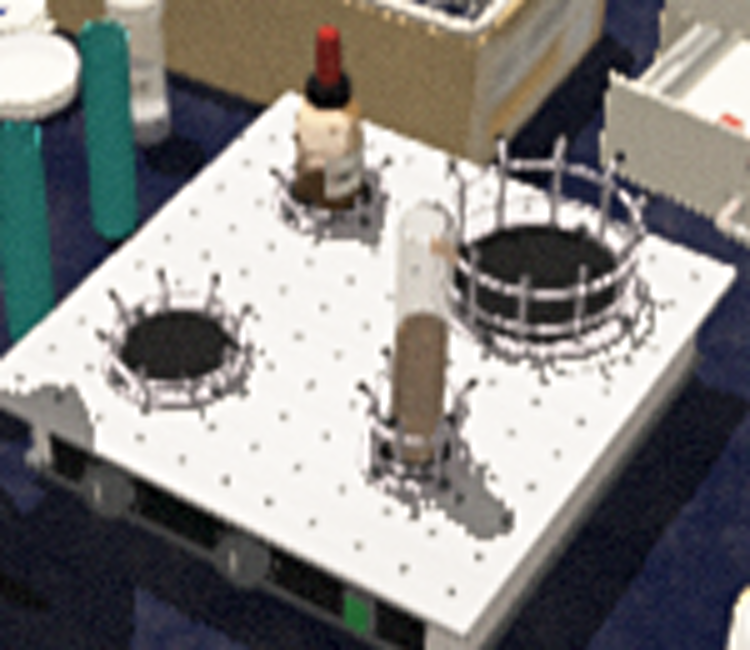

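View pics/w8.png

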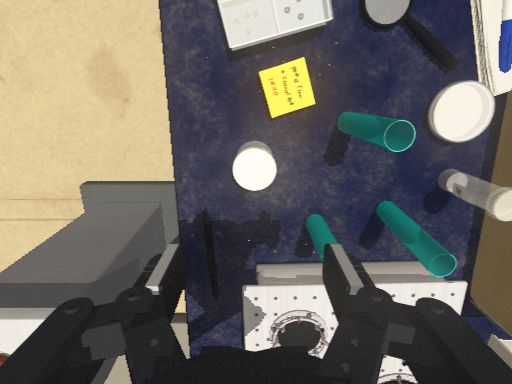

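Run:
```python
from fit import *
D=(.430,.3998)
robot.servo_line([*D,.12],rate=.2)
pick(D,.028,0.0,35,.2)
T=(.4833,.202)
robot.servo_line([*T,.2],rate=.18);robot.sleep(.3);st()
K=eyes.camera_params('wrist');p,d=snap('wrist','w9');P=cloud(d,K)[d>0]
axis(P,T,.03,.022,(.175,.185,.195),.01); axis(P,T,.03,.0235,(.212,.217),.005)
Q=P[(np.hypot(P[:,0]-T[0],P[:,1]-T[1])<.042)&(P[:,2]>.085)&(P[:,2]<.11)];print(len(Q),fitc(Q)[0])
```

```text
t 25.72 p [0.4308 0.4004 0.0289] F [ 0.1 -0.  -0.5] w 0.0699
t 26.07 p [0.4309 0.4006 0.0295] F [-0.7  0.1  5.7] w 0.0442
t 27.65 p [0.4294 0.3994 0.1988] F [-0.3  0.1 -1. ] w 0.0439
t 29.24 p [0.4831 0.2025 0.1999] F [ 0.5  0.5 -0.6] w 0.0442
axis [1.800e-01 4.825e-01 2.024e-01 3.870e+02]
axis [1.900e-01 4.824e-01 2.024e-01 4.400e+02]
axis [2.000e-01 4.822e-01 2.024e-01 5.440e+02]
axis [2.145e-01 4.823e-01 2.018e-01 3.890e+02]
axis [2.195e-01 4.822e-01 2.017e-01 5.750e+02]
291 [0.48295082 0.20257129 0.03051516]
```

View pics/w9.png

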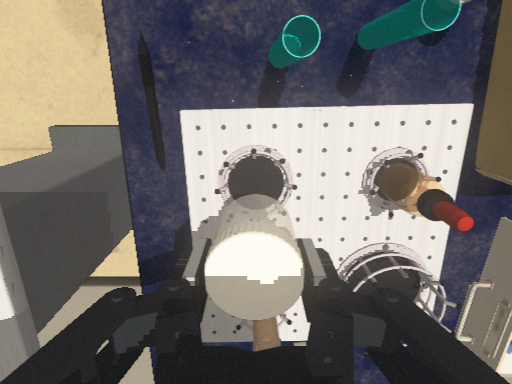

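Run:
```python
from fit import *
T=(.4837,.2021)
robot.servo_line([*T,.15],rate=.1)
r=robot.servo_line([*T,.1025],rate=.03,stop_force=5); print(r); s=st()
snap('scene','s10');crop('pics/s10.png',180,130,320,260,5,'pics/s10c.png')
```

```text
True
t 31.25 p [0.4836 0.2021 0.1064] F [-0.9  0.2  4.2] w 0.0445
```

View pics/s10c.png

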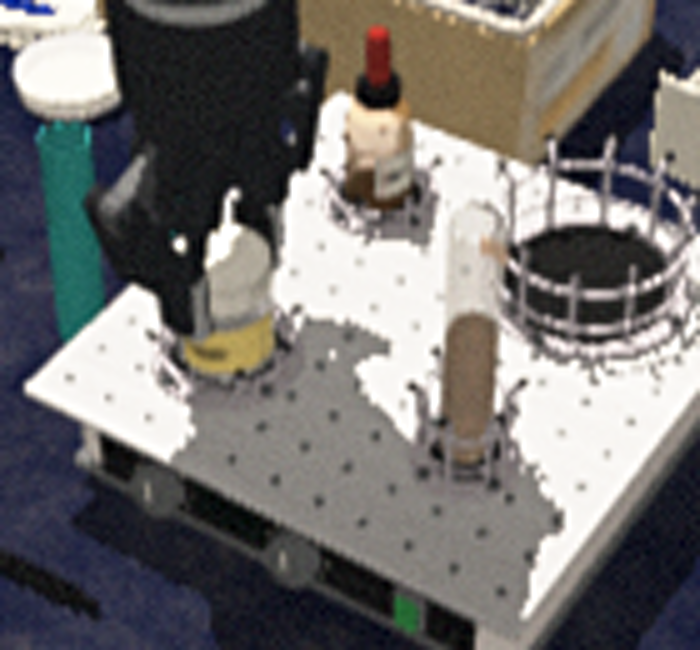

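Run:
```python
from fit import *
T=(.4837,.2021)
robot.move_gripper(.062); st()
robot.servo_line([*T,.3],rate=.15)
C=(.4666,-.118)
robot.servo_line([*C,.3],rate=.2);st()
K=eyes.camera_params('wrist');p,d=snap('wrist','w11');P=cloud(d,K)[d>0]
Q=P[(np.hypot(P[:,0]-C[0],P[:,1]-C[1])<.035)&(P[:,2]>.156)&(P[:,2]<.18)];print(len(Q),cv2.minEnclosingCircle(Q[:,:2].astype(np.float32)),((Q[:,:2].min(0)+Q[:,:2].max(0))/2).round(4),np.percentile(Q[:,2],[50,95]))
_,d=snap('top','t11');P=cloud(d,eyes.camera_params('top'))[d>0]
for T,z,r in((CL['jar'],.12,.03),(CL['drop'],.155,.015),(CL['vial'],.18,.02)):
    Q=P[(np.hypot(P[:,0]-T[0],P[:,1]-T[1])<r)&(P[:,2]>z)];print(len(Q),cv2.minEnclosingCircle(Q[:,:2].astype(np.float32)),np.percentile(Q[:,2],[50,95]))
snap('scene','s11');crop('pics/s11.png',180,130,380,310,4,'pics/s11c.png')
```

```text
t 31.62 p [0.4819 0.2016 0.1046] F [0.3 0.3 0.6] w 0.0621
t 34.82 p [ 0.4666 -0.1173  0.3   ] F [-0.8 -1.  -0.7] w 0.0621
1425 ((0.4662104547023773, -0.11997449398040771), 0.021550796926021576) [ 0.4666 -0.1199] [0.16112997 0.16238485]
349 ((0.4834817349910736, 0.20200154185295105), 0.023059187456965446) [0.13383124 0.13629176]
31 ((0.6102769374847412, 0.2060413658618927), 0.0056232064962387085) [0.17493594 0.1777301 ]
59 ((0.4943677484989166, 0.0791720300912857), 0.012611146084964275) [0.19764772 0.20857995]
```

View pics/s11c.png

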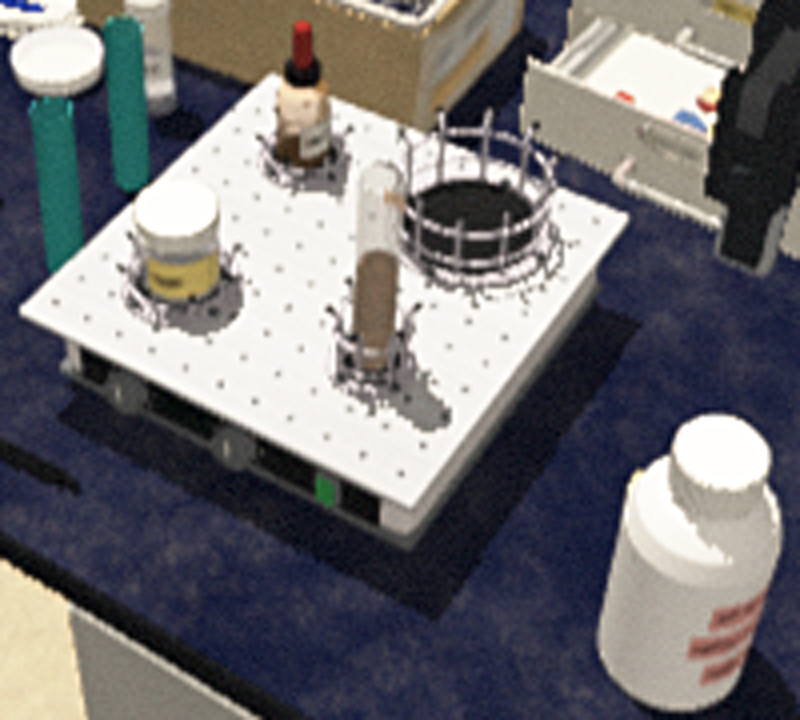

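View pics/w11.png

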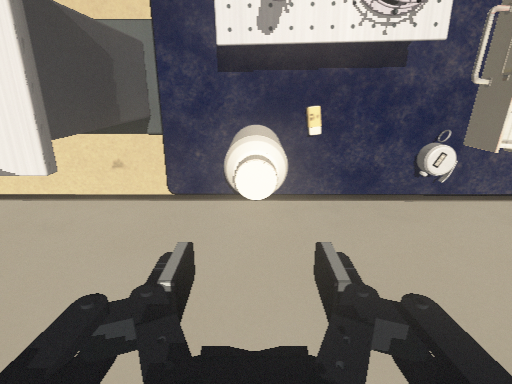

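Run:
```python
from fit import *
C=np.array((.4666,-.1185))
for n in('scene','top'):
    d=np.load(f'pics/{n}0.npy');P=cloud(d,eyes.camera_params(n))[d>0]
    r=np.hypot(*(P[:,:2]-C).T)
    for a in range(16,42,3):
        m=(r>a/1e3)&(r<(a+3)/1e3)&(P[:,2]>.05)&(np.abs(P[:,1]-C[1])<.02); 
        if m.sum()>3: print(n,a,m.sum(),np.percentile(P[m][:,2],[50,95]).round(4))
```

```text
scene 16 126 [0.1609 0.1629]
scene 19 262 [0.1493 0.1621]
scene 22 68 [0.1302 0.1333]
scene 25 59 [0.1262 0.1298]
scene 28 69 [0.1231 0.1263]
scene 31 131 [0.1143 0.1218]
scene 34 398 [0.0842 0.1116]
top 16 73 [0.1629 0.1649]
top 19 130 [0.1545 0.1642]
top 22 40 [0.1316 0.1343]
top 25 48 [0.1289 0.132 ]
top 28 47 [0.1251 0.129 ]
top 31 51 [0.1217 0.1249]
top 34 59 [0.1095 0.1157]
```

Run:
```python
from fit import *
D=(.4665,-.1188)
robot.servo_line([*D,.19],rate=.2)
pick(D,.132,0.0,70,.30)
robot.servo_line([.615,-.09,.30],rate=.18)
T=(.6134,.0904)
robot.servo_line([*T,.30],rate=.15);robot.sleep(.5);st()
K=eyes.camera_params('wrist');p,d=snap('wrist','w12');P=cloud(d,K)[d>0];np.save('pics/w12.npy',d)
axis(P,T,.05,.0365,(.18,.2,.22,.24,.26),.02)
Q=P[(np.hypot(P[:,0]-T[0],P[:,1]-T[1])<.06)&(P[:,2]>.115)&(P[:,2]<.14)];print(len(Q),fitc(Q)[0])
snap('scene','s12');crop('pics/s12.png',180,80,380,260,4,'pics/s12c.png')
```

```text
t 36.3 p [ 0.4673 -0.1191  0.133 ] F [0.2 0.2 1. ] w 0.0621
t 36.62 p [ 0.468  -0.1194  0.1339] F [ 0.2 -0.6  6.6] w 0.0401
t 38.17 p [ 0.4659 -0.1185  0.2989] F [-1.2  0.1 -3.2] w 0.0402
t 41.02 p [0.6134 0.0903 0.3   ] F [ 0.4 -0.5 -3.7] w 0.0399
axis [1.90e-01 6.12e-01 9.07e-02 2.65e+02]
axis [2.10e-01 6.12e-01 9.05e-02 3.28e+02]
axis [2.30e-01 6.12e-01 9.03e-02 4.28e+02]
axis [2.500e-01 6.121e-01 9.010e-02 5.540e+02]
axis [2.700e-01 6.121e-01 8.940e-02 1.282e+03]
174 [0.61342806 0.08936211 0.04590953]
```

View pics/s12c.png

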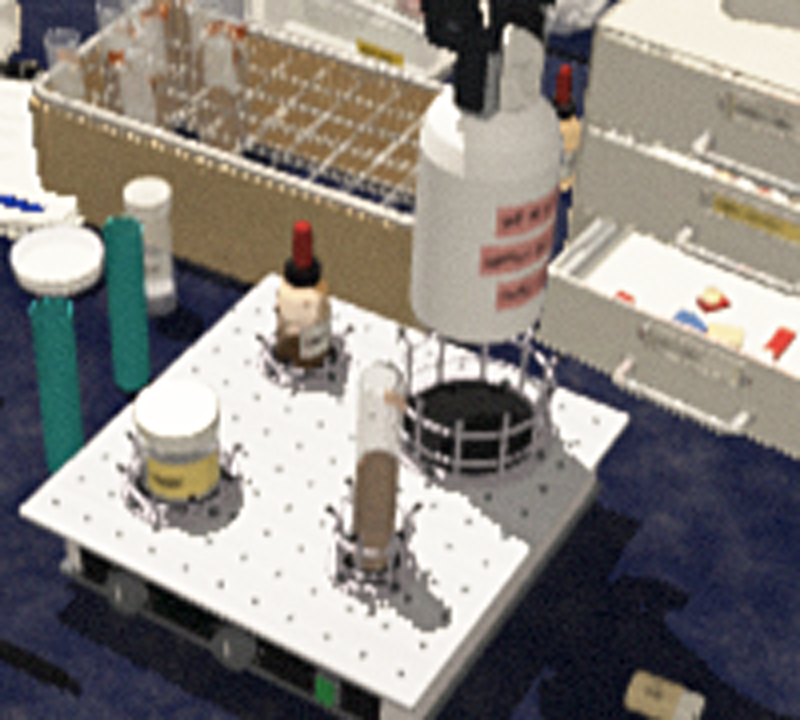

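View pics/w12.png

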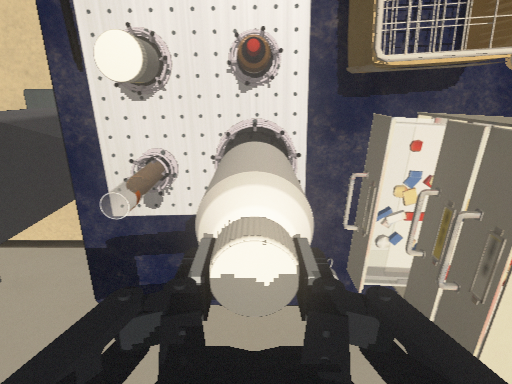

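Run:
```python
from fit import *
T=(.6136,.0901)
robot.servo_line([*T,.262],rate=.08)
r=robot.servo_line([*T,.2065],rate=.025,stop_force=6); print(r); s=st()
snap('scene','s13');crop('pics/s13.png',200,80,380,260,4,'pics/s13c.png')
```

```text
True
t 43.58 p [0.6136 0.0902 0.2109] F [-0.5 -0.4  4.1] w 0.04
```

View pics/s13c.png

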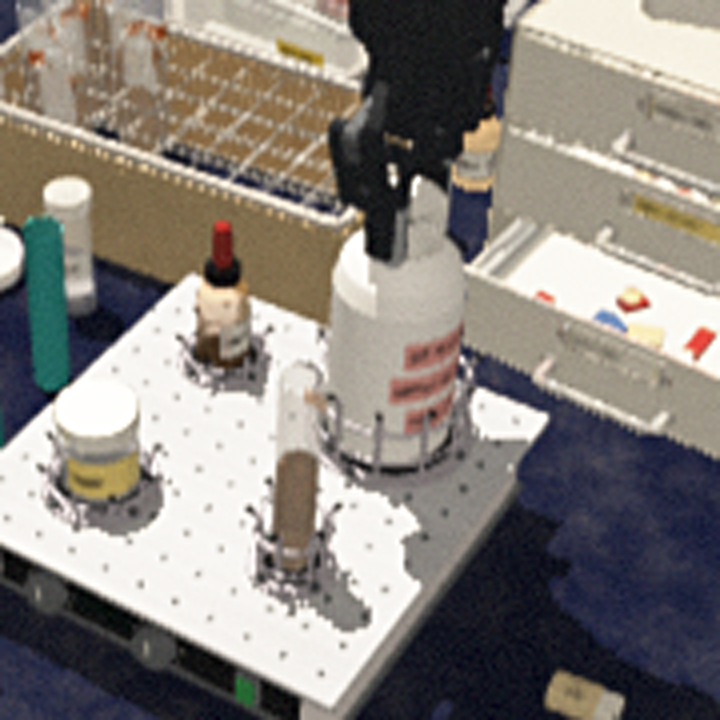

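Contact came at 0.2109 (expected 0.2105), so it is seated. I'll release and retreat.

Run:
```python
from fit import *
T=(.6136,.0901)
robot.move_gripper(.062); st()
robot.servo_line([*T,.33],rate=.12);st()
robot.move_pose([.35,.42,.3],quat(0));robot.sleep(.5);st()
for n in('top','scene'):
    _,d=snap(n,n+'14');P=cloud(d,eyes.camera_params(n))[d>0]
    for k,z,r in(('jar',.125,.03),('drop',.155,.015),('vial',.185,.02),('cap',.225,.03)):
        T=CL[k];Q=P[(np.hypot(P[:,0]-T[0],P[:,1]-T[1])<r)&(P[:,2]>z)];print(n,k,len(Q),cv2.minEnclosingCircle(Q[:,:2].astype(np.float32)),np.percentile(Q[:,2],[50,95]).round(4))
crop('pics/scene14.png',180,90,350,270,3.3,'pics/s14c.png')
crop('pics/top14.png',190,110,340,255,4,'pics/t14c.png')
```

```text
t 43.97 p [0.6114 0.0901 0.2073] F [ 0.   0.5 -0.2] w 0.0619
t 45.13 p [0.613  0.0901 0.3286] F [-0.   0.1  0. ] w 0.062
t 47.19 p [0.3502 0.4199 0.3   ] F [ 0.3  0.2 -0.8] w 0.0622
top jar 348 ((0.4834924042224884, 0.2020849585533142), 0.023026933893561363) [0.1337 0.1364]
top drop 31 ((0.6073015332221985, 0.20599570870399475), 0.0044736661948263645) [0.1744 0.1774]
top vial 49 ((0.4945524334907532, 0.07925613969564438), 0.01245101261883974) [0.2037 0.2086]
top cap 390 ((0.6123813986778259, 0.09049030393362045), 0.021570121869444847) [0.239  0.2414]
scene jar 292 ((0.4827655553817749, 0.202162966132164), 0.025170793756842613) [0.1335 0.1355]
scene drop 44 ((0.6096675395965576, 0.20569506287574768), 0.005170457065105438) [0.1674 0.1758]
scene vial 185 ((0.4950912892818451, 0.0801757425069809), 0.01402012724429369) [0.1979 0.2074]
scene cap 291 ((0.6120251417160034, 0.09005997329950333), 0.022287344560027122) [0.2381 0.2403]
```

View pics/s14c.png

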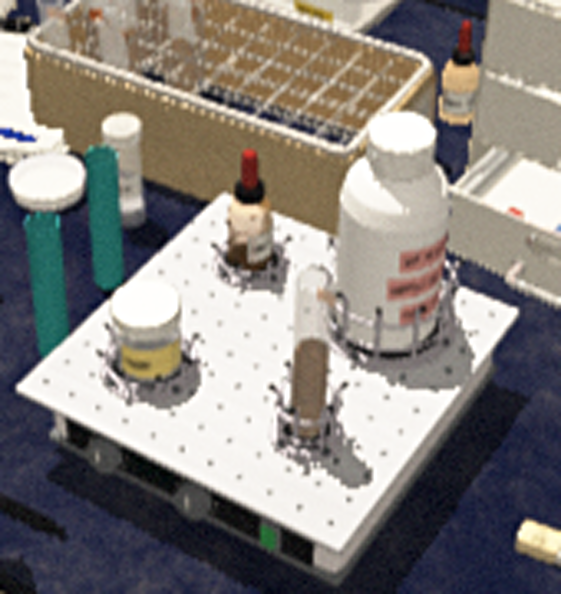

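View pics/t14c.png

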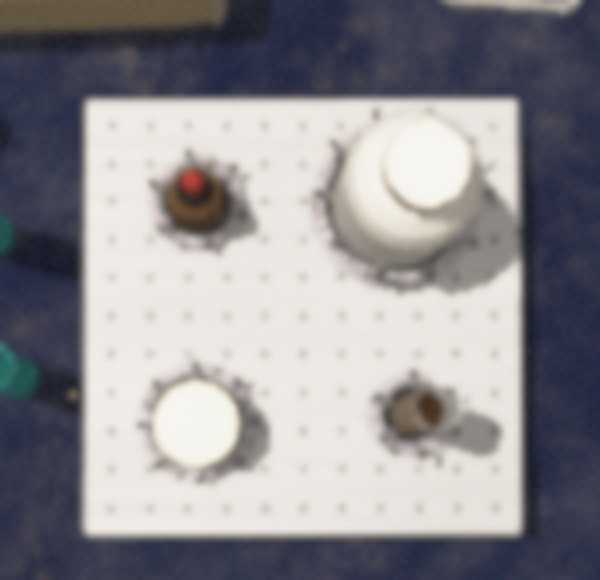

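Run:
```python
from fit import *
robot.sleep(.3)
for n in('top','scene'):
    d=eyes.snapshot(n)[1];P=cloud(d,eyes.camera_params(n))[d>0];T=(.611,.206)
    Q=P[(np.hypot(P[:,0]-T[0],P[:,1]-T[1])<.012)&(P[:,2]>.155)];print(n,fitc(Q),len(Q))
    axis(P,T,.025,.0165,(.1,.115),.015)
st()
```

```text
top (array([0.6101694 , 0.20573977, 0.00436309]), np.float64(0.001085339106269409)) 32
axis [ 0.1225  0.6115  0.2058 52.    ]
scene (array([0.61061864, 0.2064804 , 0.00436487]), np.float64(0.0008338675628136341)) 45
axis [ 0.1075  0.6125  0.2068 71.    ]
axis [ 0.1225  0.6134  0.208  88.    ]
t 47.69 p [0.35 0.42 0.3 ] F [-0.1 -1.1  0.2] w 0.0619
```

Run:
```python
from cell import sign_off
print(sign_off())
```

```text
the job is handed in; nothing more can be done
None
```

All four vessels stand in their clamps, and I handed the job in at about 48 s: vial in the small clamp, dropper bottle in the medium, jar in the large and reagent bottle in the extra-large. I placed them in that order. Each touched its pad at the expected height to within 1 mm. The gripper is open and clear, and nothing else was moved.

The last top and scene checks showed all four upright, with top heights matching vessels seated on the pads (about 0.206, 0.177, 0.134 and 0.239 m).

Some readings disagreed:
- **Vial tilt:** The wrist camera showed the held vial about 1.8° off vertical, so I tilted the gripper to correct it. That tilt may only have been a calibration effect. The scene camera shows about 1° of lean on free-standing vials too.
- **Vial position:** It stands about 3 mm off its clamp's centre, upright but close to the wires on one side.
- **Dropper bulb:** It reads 1–3 mm off the bottle's body axis. Its position and height did not change noticeably after release, so I took this as camera noise.
- **Jar lid:** The grip width read 44 mm on the 47 mm lid, and I did not find out why. It held firmly and was placed without slipping.

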